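Hold a lap hub on the spindle flat of a jeweller's flat lap

TASK

Fit the hub to the flat lap so that I can tighten its set screw from my side: first, with the hub still on the mat, pinch the bare spindle end across its flat (one finger on the flat, one on the round back) and turn it until the flat faces the middle of the gap in the splash pan. Then take the hub and slide it down over the spindle without forcing it, its set screw over the flat and pointing out through the gap, until its top is flush with the spindle's end. Finish still holding it there with your fingers clear of the screw, because it drops down the spindle if you let go, and leave the bur block, hex key and lap plate where they are.

Things in the scene. Friction and masses are not known exactly. Their poses are not given: they have to be found in the camera images.
- lap_machine: The flat lap, fixed to the bench, left or right: grey drum 208 mm across, white round splash pan on top, 200 mm inside, floor 75 mm and rim 138 mm above the work surface. The pan wall has one gap, 53 mm wide, open above 87 mm height, on the machine's +x side (away from the robot). Black control box, 56 mm high, 44 mm out on the other side. Origin: on the spindle axis at the work surface, z up.
- pan_gap (a point): Middle of the gap in the pan wall, 102 mm from the spindle axis in the machine's +x direction and 121 mm above the work surface.
- spindle (a joint): Angle of the spindle about the upright axis, rad: 0 = the flat faces the middle of the gap, positive = counter-clockwise from above. Starts anywhere from 0.6 to 2.0. Light bearing friction (about 0.04 N m); it stays where it is left; stops at -3.1 and 3.1.
- spindle_end (a point): Centre of the upper end of the upright spindle, 132 mm above the work surface; x points out of the flat, z up; turns with the spindle. Dark steel, 20 mm diameter, standing 42 mm above its bearing boss (60 mm across). One flat, 4 mm deep, runs 32 mm down from the end, whose edge is bevelled 1 mm. A yellow paint tick on the end points to the flat.
- spindle_flat: The bright flat: 15.5 mm wide, 30 mm tall, 6 mm from the spindle axis. The shaft is 16 mm thick across it and 20 mm elsewhere: with soft pads a 25 N pinch reads about 14.6 mm square on the flat, 16 mm when 0.25 rad off square, 18.5 mm on the round. A pinch alone does not turn the spindle. Origin 1 mm under its surface, 17 mm below the spindle's end, x pointing out of the flat.
- hub: The lap hub: plain grey metal collar, 48 mm diameter, 22 mm high, bore 22.2 mm, about 0.25 kg, standing upright on the mat, whose top is 4 mm above the work surface. Origin: centre of its underside, z up, x towards the set screw in its side. A yellow paint tick on its top lies over the screw.
- hub_top (a point): Centre of the hub's upper face, 22 mm above its origin.
- set_screw: Dark set screw through the hub's side, 6 mm thick, 11 mm above the underside; origin at its outer end, 27.5 mm from the hub's axis (3.5 mm proud of the side), x outward. Its tip reaches into the bore to 6.8 mm from the axis, so the hub passes down only with the tip along the flat; let go, the hub slides some 18 mm down till the tip meets the flat's lower end.
- bur_block: Bystander: maroon round block 60 mm across and 28 mm high with small burs to 54 mm height, on the robot's end of the cork mat. Origin at its underside.
- hex_key: Bystander: black L-shaped hex key, 90 by 28 mm, 5 mm thick, on the far end of the mat. Origin at its middle.
- lap_plate: Bystander: brass lap plate 140 mm across and 8 mm thick, flat on the bench beyond. Origin at its underside.
Mind the look-alikes: they are no part of the job. Several things have the shape of the hub; the one meant has the colours described above.

How it is judged:
By the outcome, as a careful person would: the job done as asked, in the order asked, and still so for the second after the job is handed in, while the arm keeps its last pose, push and grip.
It also fails if it takes over 64 s, if anything falls off the work surface, if the arm or the gripper's body presses on something with over 40 N, if the wrist force passes 120 N, or if a joint passes its speed limit or range.

ROBOT

A 6-joint arm with a two-finger parallel gripper is mounted at the origin on the work surface. World frame = base frame: x ahead of the robot, y to its left, z up, the work surface at z = 0. Lengths are in mm, angles in rad, forces in N, time in s.
With the tool pointing down it reaches from about 400 to 825 mm from the base axis. Payload 7 kg.
Tool frame: the origin (TCP) lies at the very end of the fingers, on their centre line; the grasp point (between the pads) lies 19 mm behind it; z points along the fingers, y is the line along which they close (so a half turn about z gives the same grasp; the last joint's range is limited). The gripper opens to 85 mm and grips with 20 to 120 N. Pads are 22 mm wide; open, the fingers measure 114 mm over their backs; the gripper's body (76 mm by 85 mm) begins 54 mm behind the grasp point. The pads swing forward as they close: fully open they stand 13 mm farther back than shut.
Start: joints at [1.586, 0.359, 0.012, 0, -1.224, -0.288], TCP at [181.874, 650.013, 198.302] pointing down, gripper open.
Joint ranges: [-3.07, 3.07], [-1.43, 2.12], [-1.02, 1.25], [-3.03, 1.67], [-3.05, -0], [-3.03, 3.03]. Speed limits (rad/s): [2.39, 2.39, 3.01, 3.14, 3.14, 3.14].

INTERFACE

Orientations are given as a unit quaternion [w, x, y, z].
In Python, from workcell import arm gives the robot as it stands.
- The arm moves only by the tool apply_moves, never from a script. Its argument "deltas" is a list of rows, each a list of 7 numbers: the shift along the tool's x, y, z as a fraction of full scale, then the turn, a rotation vector about the tool's x, y, z as a fraction of full scale, then the opening, from 0 (shut) to 1 (fully open). A call has 1 to 12 rows; each row is the pose to reach, as a shift and turn from the pose commanded when the call began, along the tool's axes at that moment; what a row does not reach only later rows make up. Full scale, the value 1, is 0.12 m for a shift and 90 degrees for a turn. A row lasts 1/12 s, in which the tool goes at most 41.7 mm and 7.16 degrees, less where a joint would pass 70% of its speed; a pose out of reach is approached as far as the arm can. A call with a number of a shift or a turn outside -1 to 1 is refused whole. A call with a gripper value outside its range is refused whole. The fingers move at their own pace and stop on an object; "force" is the grip in N (left out, the last holds). Time passes only in rows, so rows that repeat a pose let the fingers close. It gives the time, the measured TCP pose, the force, the opening and the grip force at its end, in the units of the state.
- arm.observe(): the state, without advancing time (a new reading comes with each control period).
- arm.snapshot(name): name is "side" or "top"; returns a dict with "frame" (384x512x3 uint8, red, green, blue), "range_z" (384x512 float32, mm along the optical axis (not along the pixel's ray), 0 where there is no reading), "vertical_fov" (degrees; the focal length in pixels is half the picture's height over the tangent of half this angle, whatever the lens; pixels are square), "cx", "cy" (the principal point, pixels), "view" (4x4, takes a point from world to camera coordinates). Camera axes: x right, y up, looking along -z (the intrinsics and any distortion apply to the point x, -y, -z); pixel columns grow to the right and rows downward; lengths in mm; the calibration is good to about 2 mm. A picture is of the moment at which its call begins.
- arm.hand_in(): hands the job in; it is judged then, once.
Trained networks look in the newest picture that a camera, given by its name, has taken for a name from the list of things; names that differ only in an ending like _2 or _b are one class to them, and where a whole thing is asked for, a point or a joint stands for the part that bears it (a point fixed in the world has none). Each returns a list of dicts, best first, with "conf" (0 to 1); they miss things now and then, are a little off and sometimes report something else, mostly with a low value. They report only what shows in the picture. A call takes as long as a camera call. They do not tell look-alikes from the thing itself.
- arm.recognise(camera, label): "extent" ([centre column, centre row, width, height] in pixels, round what is visible of it).
The state is a dict: "clock": time; "q": joint angles; "qd": joint speeds; "effort": joint torques, N m; "ee_pos": TCP position; "tool_rot": TCP orientation; "wrist_force": force on the tool from outside, world axes, zero at the start; "ft_torque": the same for the moment, N m; "gripper_width": finger opening in mm; "gripper_force": force on a finger pad.
Only numpy, scipy, OpenCV 4.12 (cv2) and the standard library are available. Lean on these libraries where they do the work, as an engineer would, in place of code of your own. Each camera call takes 0.05 s, during which the arm holds its last target. There are 200 camera calls.

## Working session

There is one attempt and no reset: what is moved stays moved. The work goes in short steps, Python scripts to look and compute and a tool call to move; the robot and the scene stay as the last step left them, time stands still between calls to the robot, and variables do not carry over. Pictures are saved under pics/ and viewed, at most 10 in all, crops included, and the job is handed in when it is done.

Besides the shell and the picture viewer there is one more tool, called after ">>>" by a JSON object that holds its "method" and its "body". apply_moves: Moves the arm, as the interface text tells. Its arguments: {"type":"object","properties":{"deltas":{"type":"array","items":{"type":"array","items":{"type":"number"}}},"force":{"type":"number"}},"required":["deltas"]}

```bash
mkdir -p pics; ls; cat > h.py <<'E'
import numpy as np, cv2
from workcell import arm
def snap(n):
    s=arm.snapshot(n); return s
def K(s):
    f=s["frame"].shape[0]/2/np.tan(np.radians(s["vertical_fov"])/2); return f,s["cx"],s["cy"]
def ray(s,u,v):
    f,cx,cy=K(s); V=np.array(s["view"]); R=V[:3,:3]; t=V[:3,3]
    d=np.array([(u-cx)/f,-(v-cy)/f,-1.0]); return -R.T@t, R.T@d   # d scaled per unit depth
def pt(s,u,v,z=None):
    o,d=ray(s,u,v)
    if z is None: return o+d*float(s["range_z"][int(round(v)),int(round(u))])
    return o+d*(z-o[2])/d[2]
def cloud(s):
    f,cx,cy=K(s); V=np.array(s["view"]); h,w=s["range_z"].shape
    u,v=np.meshgrid(np.arange(w),np.arange(h)); z=s["range_z"]
    c=np.stack([(u-cx)/f*z,-(v-cy)/f*z,-z],-1)
    return (c-V[:3,3])@V[:3,:3]
def proj(s,p):
    f,cx,cy=K(s); V=np.array(s["view"]); c=V[:3,:3]@np.asarray(p,float)+V[:3,3]
    return cx+f*c[0]/-c[2], cy-f*c[1]/-c[2]
def save(name,img): cv2.imwrite("pics/"+name+".png",cv2.cvtColor(img,cv2.COLOR_RGB2BGR))
E
python3 - <<'E'
from h import *
print(arm.observe())
ims=[]
for n in("side","top"):
    s=snap(n); ims.append(s["frame"]); print(n,s["vertical_fov"],s["cx"],s["cy"],{k:v for k,v in s.items() if k not in("frame","range_z","view","cx","cy","vertical_fov")}); print(np.round(s["view"],3).tolist())
    for l in("lap_machine","spindle_end","spindle_flat","hub","set_screw","bur_block","hex_key","lap_plate"):
        for r in arm.recognise(n,l)[:5]:
            e=r["extent"]; 
            print(n,l,round(r["conf"],2),np.round(e,1),np.round(pt(s,e[0],e[1]),0))
save("side0",ims[0]);save("top0",ims[1])
E
```

```text
pics
{'clock': 0.0, 'q': array([ 1.58607903e+00,  3.59363968e-01,  1.10732060e-02, -3.31794578e-04,
       -1.22413718e+00, -2.88094862e-01]), 'qd': array([ 0.00013806,  0.0003185 , -0.00163921, -0.00153117,  0.00032414,
        0.00303358]), 'effort': array([ 2.01427993e-04, -5.83312690e+01,  2.93415642e+01,  6.93634450e+00,
       -6.04109649e-03,  2.91191711e-06]), 'ee_pos': array([181.7686486 , 649.50331107, 197.38812158]), 'tool_rot': array([ 8.30011703e-04,  9.90703082e-01, -1.36039385e-01, -3.09163411e-05]), 'wrist_force': array([ 0.36092432, -0.35086606,  0.48948264]), 'ft_torque': array([-0.0019768 , -0.01255361, -0.0095751 ]), 'gripper_force': 0.0, 'gripper_width': 85.22488426744887}
side 47.97056777528932 263.0287612366327 194.0023011951785 {}
[[0.946, -0.324, 0.026, -548.951], [0.143, 0.488, 0.861, -215.809], [-0.291, -0.811, 0.508, -879.272], [0.0, 0.0, 0.0, 1.0]]
side lap_machine 0.56 [275.8 278.2 131.  119.7] [ 539. -191.   78.]
side spindle_end 0.6 [288.1 261.6  16.6  18.9] [ 562. -194.  117.]
side hub 0.73 [255.8 171.2  14.7  11.6] [679. 361.  17.]
side hub 0.45 [240
[... 187 characters left out ...]
30.8  51.3  32.2] [806.  -2.   8.]
top 55.11622861135148 256.44304503097345 198.73567036467455 {}
[[0.022, -1.0, 0.02, 42.585], [0.992, 0.025, 0.122, -591.021], [-0.123, 0.017, 0.992, -784.412], [0.0, 0.0, 0.0, 1.0]]
top lap_machine 0.86 [371.8 220.8 120.  127.4] [ 543. -184.   89.]
top spindle_end 0.42 [374.6 210.4  18.6   9.1] [ 561. -176.  130.]
top hub 0.85 [117.  192.9  20.1  19.1] [600. 379.  -1.]
top hub 0.77 [170.6 199.2  22.7  20.1] [588. 254.   3.]
top hub 0.65 [114.7 159.   21.5  18. ] [680. 390.  -1.]
top hub 0.5 [372.2 219.2 117.8 122.6] [ 546. -184.   90.]
top bur_block 0.67 [167.8 267.1  28.3  24.9] [435. 247.  30.]
top lap_plate 0.95 [277.1 111.3  55.8  55.8] [804.  11.   7.]
```

```bash
python3 - <<'E'
from h import *
a=cv2.imread("pics/side0.png");b=cv2.imread("pics/top0.png")
def crop(im,x0,y0,w,h,W,H): return cv2.resize(im[y0:y0+h,x0:x0+w],(W,H),interpolation=cv2.INTER_CUBIC)
top=np.hstack([crop(a,190,110,240,180,400,300)[:,:],crop(b,60,80,340,255,400,300)])
bot=np.hstack([crop(b,95,145,100,75,400,300),crop(b,305,155,133,100,400,300)])
cv2.imwrite("pics/m1.png",np.vstack([top,bot]))
bot=np.hstack([crop(a,215,160,60,45,400,300),crop(a,205,215,146,110,400,300)])
cv2.imwrite("pics/m2.png",bot)
E
```

```text
(no output)
```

View pics/m1.png

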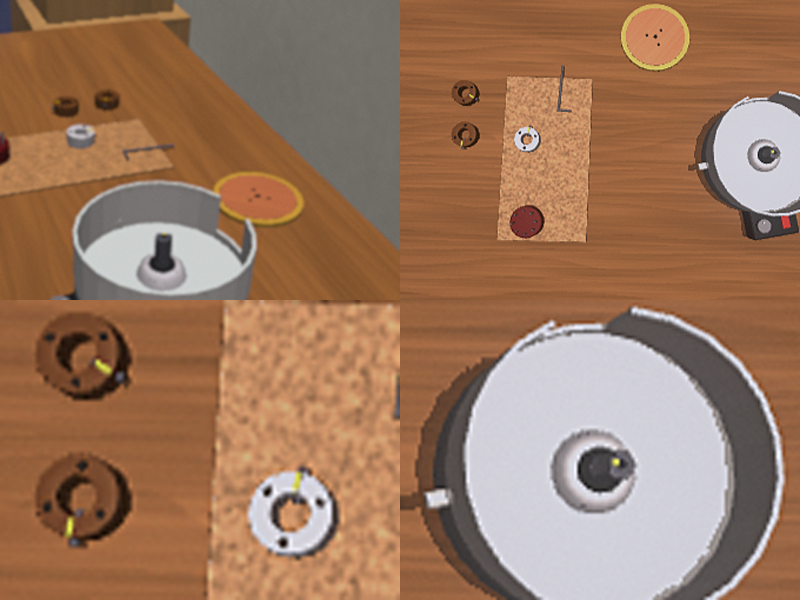

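View pics/m2.png

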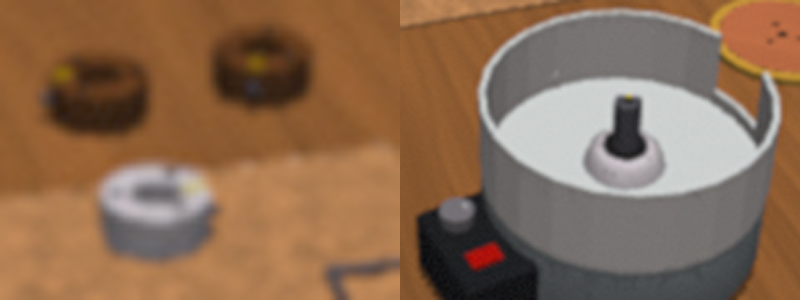

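```bash
cat > m.py <<'E'
from h import *
from scipy.optimize import least_squares
def circ(P):
    f=lambda q:np.hypot(P[:,0]-q[0],P[:,1]-q[1])-q[2]
    return least_squares(f,[*P.mean(0)[:2],100],loss="soft_l1",f_scale=1).x
S={n:snap(n) for n in("side","top")}
for n,s in S.items():
    P=cloud(s).reshape(-1,3); C=s["frame"].reshape(-1,3).astype(int); ok=s["range_z"].ravel()>0
    near=ok&(np.hypot(P[:,0]-545,P[:,1]+184)<125)
    rim=P[near&(P[:,2]>133)&(P[:,2]<143)&(np.hypot(P[:,0]-545,P[:,1]+184)>70)]
    c=circ(rim); print(n,"rim",len(rim),c,rim[:,2].mean())
    a=np.degrees(np.arctan2(rim[:,1]-c[1],rim[:,0]-c[0])); a=np.sort(a); g=np.diff(a); i=np.argsort(-g)[:3]
    print(" gaps",[(round(a[j],1),round(a[j+1],1)) for j in i])
    en=P[near&(P[:,2]>122)&(P[:,2]<140)&(np.hypot(P[:,0]-c[0],P[:,1]-c[1])<25)]
    print(" end",len(en),en.mean(0),en.min(0),en.max(0))
    R,G,B=C.T
    # yellow ticks
    yel=((R-B)>50)&((G-B)>40)&(R>100)&(abs(R-G)<60)
    y=yel&near
    for k in np.flatnonzero(y): print("  sp yellow",k%512,k//512,C[k],P[k].round(1),pt(s,k%512,k//512,132).round(1))
    hm=ok&(np.hypot(P[:,0]-592,P[:,1]-250)<45)&(P[:,2]>22)&(P[:,2]<31)
    top=P[hm]; 
    c2=circ(top) ; print(" hub top n",len(top),top.mean(0),(top.min(0)+top.max(0))/2,top.max(0)-top.min(0))
    for e in arm.recognise(n,"hub")[:3]: print(e["extent"])
    y=((R-B)>60)&((G-B)>60)&(G>120)&hm
    for k in np.flatnonzero(y): print("  hub yellow",k%512,k//512,C[k],P[k].round(1))
    grey=(np.abs(R-B)<30)&(R>110)&(np.hypot(P[:,0]-592,P[:,1]-250)<45)&ok
    print(" grey", np.percentile(P[grey],[1,50,99],axis=0).round(1).tolist())
    cv2.imwrite("pics/z_%s.png"%n,0*s["frame"])
a=S["top"]["frame"][196:226,360:390,::-1]; b=S["top"]["frame"][182:216,152:186,::-1]
c=S["side"]["frame"][240:290,265:315,::-1]
cv2.imwrite("pics/m3.png",np.hstack([cv2.resize(i.copy(),(266,266),interpolation=cv2.INTER_NEAREST) for i in(a,b,c)]))
E
python3 m.py
```

```text
side rim 784 [ 565.26865957 -183.96368355  102.15416194] 136.35889237432335
 gaps [(np.float64(-3.6), np.float64(26.2)), (np.float64(-38.3), np.float64(-36.1)), (np.float64(130.1), np.float64(132.2))]
 end 79 [ 564.03264907 -186.6887782   128.90380957] [ 555.90295181 -193.74462661  122.08028591] [ 574.17616418 -175.22338677  133.16043216]
  sp yellow 322 231 [167 129  79] [ 658.4 -138.3  130.6] [ 657.4 -140.   132. ]
  sp yellow 322 232 [175 137  78] [ 659.1 -137.5  127.4] [ 655.9 -143.3  132. ]
  sp yellow 322 233 [176 138  75] [ 659.6 -137.1  124.4] [ 654.4 -146.5  132. ]
  sp yellow 288 250 [160 149  84] [ 567.1 -177.4  131.1] [ 566.7 -178.4  132. ]
  sp yellow 230 278 [142  91  49] [475.7 -80.8   2.3] [ 439.2 -222.5  132. ]
  sp yellow 232 278 [140  89  47] [ 4.805e+02 -8.000e+01  3.000e-01] [ 442.5 -223.6  132. ]
  sp yellow 230 279 [143  92  49] [475.7 -80.6  -0.9] [ 438.5 -225.   132. ]
  sp yellow 231 279 [140  89  47] [ 4.777e+02 -8.190e+01 -2.000e-01] [ 440.2 -225.6  132. ]
  sp yellow 232 279 [139  89  47] [480.1 -81.2  -1.5] [ 441.8 -226.1  132. ]
  sp yellow 228 280 [143
[... 28230 characters left out ...]
209 [203 202  87] [ 563.5 -180.2  131.6] [ 563.5 -180.1  132. ]
  sp yellow 311 225 [167 110  69] [536.3 -72.   -1.3] [528.9 -49.6 132. ]
 hub top n 272 [588.50984359 256.96466973  25.49637185] [588.06696314 257.38695431  26.04492209] [45.68600788 45.41767524  8.06102712]
[117.0, 192.2, 20.8, 23.8]
[168.8, 267.5, 31.3, 25.8]
[169.0, 198.6, 25.4, 23.2]
  hub yellow 169 188 [203 202  69] [610.9 254.4  23.6]
  hub yellow 169 189 [216 215  58] [607.7 252.9  29.7]
  hub yellow 169 190 [214 212  65] [606.1 253.7  25.6]
  hub yellow 168 191 [214 212 111] [603.8 256.   25. ]
  hub yellow 169 191 [198 194  72] [604.  253.9  24.3]
 grey [[566.0, 234.9, 9.0], [587.5, 256.7, 25.4], [610.6, 279.5, 29.3]]
```

View pics/m3.png

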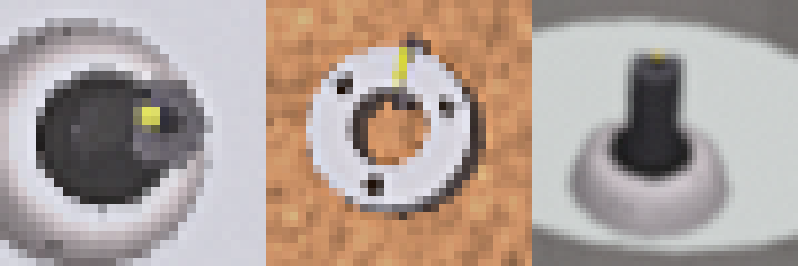

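Top picture: the grey hub is at about (168,198) on the cork mat. It is the only plain grey metal one. The two at (117,193) and (115,159) are brown look-alikes off the mat. The enlarged crop m3 confirms it, with its screw and tick pointing up at about −10° world. The pan gap centre is at 11.2° world, and the spindle tick points at roughly 65–70° world. The spindle axis is near (564,−183) and the hub near (590,255). The tool yaw already suits the pinch, so I'll drive straight over.

>>> {"method": "apply_moves", "body": {"deltas": [[0.82,0.97,0,0,0,0,0.5],[0.82,0.97,0,0,0,0,0.5],[0.82,0.97,0,0,0,0,0.5],[0.82,0.97,0,0,0,0,0.5]], "force": 25}}

```text
clock: 1.43
ee_pos: [246.0, 508.4, 198.3]
tool_rot: [0.0, 0.991, -0.136, -0.0]
wrist_force: [1.0, 0.7, 0.3]
gripper_width: 43.1
gripper_force: 0.0
```

>>> {"method": "apply_moves", "body": {"deltas": [[0.82,0.97,0,0,0,0,0.5],[0.82,0.97,0,0,0,0,0.5],[0.82,0.97,0,0,0,0,0.5],[0.82,0.97,0,0,0,0,0.5]]}}

```text
clock: 1.77
ee_pos: [309.2, 369.7, 198.6]
tool_rot: [-0.0, 0.991, -0.136, -0.0]
wrist_force: [0.2, 0.2, -0.0]
gripper_width: 42.8
gripper_force: 0.0
```

>>> {"method": "apply_moves", "body": {"deltas": [[0.82,0.97,0,0,0,0,0.5],[0.82,0.97,0,0,0,0,0.5],[0.82,0.97,0,0,0,0,0.5],[0.82,0.97,0,0,0,0,0.5]]}}

```text
clock: 2.1
ee_pos: [372.5, 231.4, 198.7]
tool_rot: [-0.0, 0.991, -0.136, 0.0]
wrist_force: [0.7, 0.2, -0.4]
gripper_width: 42.7
gripper_force: 0.0
```

>>> {"method": "apply_moves", "body": {"deltas": [[0.82,0.97,0,0,0,0,0.5],[0.82,0.97,0,0,0,0,0.5],[0.82,0.97,0,0,0,0,0.5],[0.82,0.97,0,0,0,0,0.5]]}}

```text
clock: 2.43
ee_pos: [436.1, 92.9, 198.7]
tool_rot: [-0.0, 0.991, -0.136, 0.0]
wrist_force: [-0.4, 1.4, 0.6]
gripper_width: 42.9
gripper_force: 0.0
```

>>> {"method": "apply_moves", "body": {"deltas": [[0.82,0.97,0,0,0,0,0.5],[0.82,0.97,0,0,0,0,0.5],[0.82,0.97,0,0,0,0,0.5],[0.82,0.97,0,0,0,0,0.5]]}}

```text
clock: 2.77
ee_pos: [499.8, -46.0, 198.5]
tool_rot: [0.0, 0.991, -0.136, 0.0]
wrist_force: [0.7, 0.1, 0.1]
gripper_width: 42.5
gripper_force: 0.0
```

>>> {"method": "apply_moves", "body": {"deltas": [[0.82,0.95,0,0,0,0,0.5],[0.82,0.95,0,0,0,0,0.5],[0.82,0.95,0,0,0,0,0.5],[0.82,0.95,0,0,0,0,0.5],[0.82,0.95,0,0,0,0,0.5],[0.82,0.95,0,0,0,0,0.5]]}}

```text
clock: 3.27
ee_pos: [562.8, -180.7, 197.5]
tool_rot: [0.0, 0.991, -0.137, -0.001]
wrist_force: [-0.4, 0.1, -0.5]
gripper_width: 42.9
gripper_force: 0.0
```

>>> {"method": "apply_moves", "body": {"deltas": [[0.015,0.03,0.4,0,0,0,0.5],[0.015,0.03,0.6,0,0,0,0.5],[0.015,0.03,0.79,0,0,0,0.5],[0.015,0.03,0.79,0,0,0,0.5],[0.015,0.03,0.79,0,0,0,0.1],[0.015,0.03,0.79,0,0,0,0.1],[0.015,0.03,0.79,0,0,0,0.1],[0.015,0.03,0.79,0,0,0,0.1],[0.015,0.03,0.79,0,0,0,0.1],[0.015,0.03,0.79,0,0,0,0.1]], "force": 25}}

```text
clock: 4.1
ee_pos: [564.1, -183.2, 104.4]
tool_rot: [-0.0, 0.991, -0.136, 0.001]
wrist_force: [0.5, 0.1, -0.3]
gripper_width: 8.1
gripper_force: 0.0
```

```bash
python3 - <<'E'
from h import *
ims=[]
o=arm.observe(); print(o["ee_pos"],o["gripper_width"])
for n in("side","top"):
    s=snap(n); u,v=map(int,proj(s,o["ee_pos"])); print(n,u,v)
    ims.append(cv2.resize(s["frame"][v-60:v+40,u-65:u+65],(400,300),interpolation=cv2.INTER_CUBIC))
save("m4",np.hstack(ims))
E
```

```text
[ 564.11021133 -183.24099628  104.43568949] 8.147015547139842
side 286 262
top 373 209
```

View pics/m4.png

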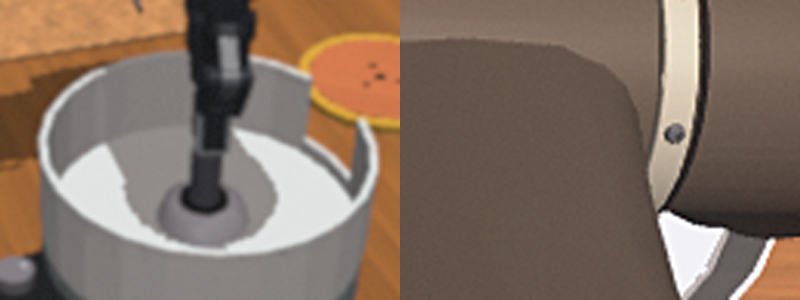

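```bash
python3 - <<'E'
from h import *
s=snap("side"); u,v=286,262
im=cv2.resize(s["frame"][v-45:v+30,u-30:u+30],(480,600),interpolation=cv2.INTER_CUBIC)
save("m5",im)
P=cloud(s)
for r in range(235,283,3): print(r,[tuple(P[r,c].round(0).astype(int)) for c in (282,285,288,291)])
E
```

```text
235 [(np.int64(592), np.int64(-85), np.int64(97)), (np.int64(550), np.int64(-199), np.int64(185)), (np.int64(540), np.int64(-234), np.int64(212)), (np.int64(545), np.int64(-236), np.int64(212))]
238 [(np.int64(592), np.int64(-85), np.int64(89)), (np.int64(545), np.int64(-211), np.int64(188)), (np.int64(544), np.int64(-225), np.int64(198)), (np.int64(554), np.int64(-217), np.int64(190))]
241 [(np.int64(593), np.int64(-84), np.int64(80)), (np.int64(553), np.int64(-192), np.int64(166)), (np.int64(549), np.int64(-215), np.int64(184)), (np.int64(554), np.int64(-217), np.int64(184))]
244 [(np.int64(593), np.int64(-87), np.int64(74)), (np.int64(554), np.int64(-191), np.int64(159)), (np.int64(555), np.int64(-202), np.int64(166)), (np.int64(562), np.int64(-201), np.int64(164))]
247 [(np.int64(589), np.int64(-96), np.int64(74)), (np.int64(554), np.int64(-192), np.int64(152)), (np.int64(556), np.int64(-202), np.int64(159)), (np.int64(561), np.int64(-203), np.int64(158))]
250 [(np.int64(585), np.int64(-107), np.int64(74)), (np.int64(555), np.int64(-191), np.int64(144)), (np.int64(557), np.int64(
[... 1315 characters left out ...]
int64(-190), np.int64(91)), (np.int64(563), np.int64(-194), np.int64(93)), (np.int64(569), np.int64(-194), np.int64(91))]
274 [(np.int64(551), np.int64(-194), np.int64(88)), (np.int64(556), np.int64(-196), np.int64(89)), (np.int64(561), np.int64(-199), np.int64(90)), (np.int64(566), np.int64(-201), np.int64(90))]
277 [(np.int64(548), np.int64(-200), np.int64(87)), (np.int64(554), np.int64(-201), np.int64(86)), (np.int64(559), np.int64(-205), np.int64(88)), (np.int64(565), np.int64(-205), np.int64(86))]
280 [(np.int64(547), np.int64(-203), np.int64(82)), (np.int64(553), np.int64(-205), np.int64(83)), (np.int64(558), np.int64(-207), np.int64(83)), (np.int64(563), np.int64(-210), np.int64(84))]
```

View pics/m5.png

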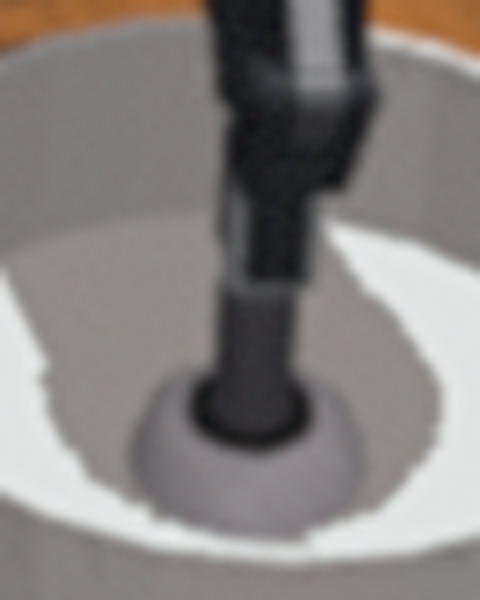

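>>> {"method": "apply_moves", "body": {"deltas": [[0,0,0,0,0,0,0.5],[0,0,0,0,0,0,0.5],[0,0,0,0,0,0,0.5],[0,0,0,0,0,0,0.5],[0,0,0,0,0,0,0.5]]}}

```text
clock: 4.67
ee_pos: [563.7, -183.3, 103.4]
tool_rot: [0.0, 0.991, -0.136, -0.0]
wrist_force: [-0.6, 0.0, 0.2]
gripper_width: 42.8
gripper_force: 0.0
```

```bash
python3 - <<'E'
from h import *
s=snap("side"); P=cloud(s); o=arm.observe(); print(o["ee_pos"],o["gripper_width"])
C=s["frame"].astype(int)
yaw=np.radians(74.35); d=P-np.array([564.2,-182.8,0]); a=d[...,0]*np.cos(yaw)+d[...,1]*np.sin(yaw); b=-d[...,0]*np.sin(yaw)+d[...,1]*np.cos(yaw)
m=(abs(b)<20)&(abs(a)>14)&(abs(a)<60)&(P[...,2]>95)&(P[...,2]<230)
for sg in(-1,1):
    k=m&(np.sign(a)==sg); q=P[k][:,2]; print(sg,k.sum(),np.sort(q)[:12].round(1) if k.sum() else "")
u,v=286,262
save("m6",cv2.resize(s["frame"][v-55:v+30,u-40:u+40],(564,600),interpolation=cv2.INTER_CUBIC))
E
```

```text
[ 563.6699446  -183.28245054  103.44811301] 42.524475275190596
-1 422 [138.5 138.8 139.5 139.5 139.5 140.  140.1 140.1 140.3 140.6 140.6 141. ]
1 53 [139.6 140.  140.2 141.9 143.2 144.7 145.8 146.9 147.5 149.3 149.4 150.2]
```

View pics/m6.png

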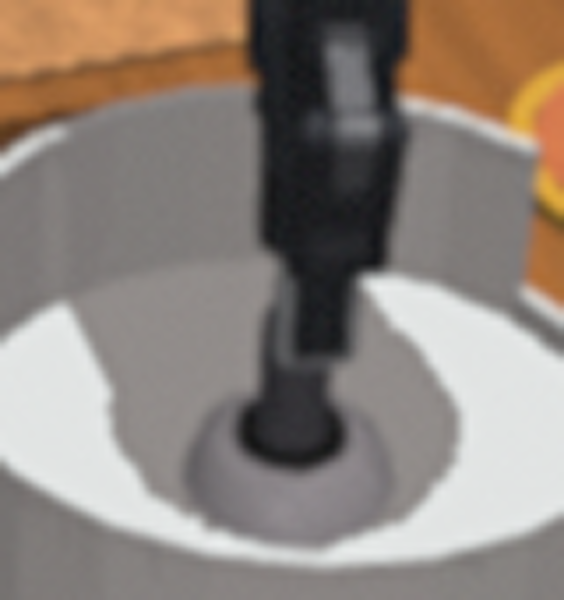

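The side camera shows the finger ends about 33 mm above the reported TCP. With the TCP at 104 they closed just above the spindle end at 132. I'll descend in small steps and watch the force.

>>> {"method": "apply_moves", "body": {"deltas": [[0,0,0.08,0,0,0,0.5],[0,0,0.16,0,0,0,0.5],[0,0,0.16,0,0,0,0.5]]}}

```text
clock: 4.97
ee_pos: [562.0, -183.0, 81.6]
tool_rot: [-0.0, 0.991, -0.136, -0.002]
wrist_force: [-0.4, -0.6, -1.4]
gripper_width: 42.5
gripper_force: 0.0
```

>>> {"method": "apply_moves", "body": {"deltas": [[0,0,0,0,0,0,0.1],[0,0,0,0,0,0,0.1],[0,0,0,0,0,0,0.1],[0,0,0,0,0,0,0.1],[0,0,0,0,0,0,0.1]]}}

```text
clock: 5.38
ee_pos: [563.7, -183.2, 84.2]
tool_rot: [-0.0, 0.991, -0.136, 0.0]
wrist_force: [0.1, 0.9, -2.9]
gripper_width: 15.3
gripper_force: 25.0
```

>>> {"method": "apply_moves", "body": {"deltas": [[0,0,0,0,0,0,0.4],[0,0,0,0,0,0,0.4],[0,0,0.02,0,0,0.08,0.4],[0,0,0.04,0,0,0.16,0.4],[0,0,0.04,0,0,0.16,0.1],[0,0,0.04,0,0,0.16,0.1],[0,0,0.04,0,0,0.16,0.1],[0,0,0.04,0,0,0.16,0.1],[0,0,0.04,0,0,0.16,0.1]]}}

```text
clock: 6.13
ee_pos: [563.7, -183.3, 79.7]
tool_rot: [0.0, 0.966, -0.258, 0.0]
wrist_force: [-1.1, 0.6, 1.1]
gripper_width: 15.5
gripper_force: 25.1
```

>>> {"method": "apply_moves", "body": {"deltas": [[0,0,0,0,0,0,0.4],[0,0,0,0,0,0,0.4],[0,0,0,0,0,-0.045,0.4],[0,0,0,0,0,-0.089,0.4],[0,0,0,0,0,-0.089,0.1],[0,0,0,0,0,-0.089,0.1],[0,0,0,0,0,-0.089,0.1],[0,0,0,0,0,-0.089,0.1],[0,0,0,0,0,-0.089,0.1]]}}

```text
clock: 6.88
ee_pos: [563.8, -183.4, 79.7]
tool_rot: [0.0, 0.982, -0.191, 0.0]
wrist_force: [-0.4, -1.8, 1.4]
gripper_width: 15.1
gripper_force: 26.1
```

>>> {"method": "apply_moves", "body": {"deltas": [[0,0,0,0,0,0,0.1],[0,0,0,0,0,0,0.1],[0,0,0,0,0,0,0.1]]}}

```text
clock: 7.13
ee_pos: [563.7, -183.4, 79.6]
tool_rot: [0.0, 0.982, -0.191, 0.0]
wrist_force: [-0.6, -1.5, 3.0]
gripper_width: 14.8
gripper_force: 26.2
```

>>> {"method": "apply_moves", "body": {"deltas": [[0,0,0,0,0,0,0.1]]}}

```text
clock: 7.22
ee_pos: [563.8, -183.4, 79.7]
tool_rot: [0.0, 0.982, -0.191, 0.0]
wrist_force: [-0.7, -1.6, 2.5]
gripper_width: 15.0
gripper_force: 26.2
```

```bash
cat > w.py <<'E'
from h import *
W=[];F=[]
for i in range(6):
    arm.snapshot("side"); o=arm.observe(); W.append(o["gripper_width"]); F.append(o["wrist_force"])
q=o["tool_rot"]; print(np.mean(W).round(2),np.std(W).round(2),np.mean(F,0).round(1),"ytool deg",round(90-np.degrees(2*np.arctan2(-q[2],q[1])),1),o["ee_pos"].round(1),o["gripper_force"])
E
python3 w.py
```

```text
15.01 0.13 [-0.8 -2.4  3.6] ytool deg 68.0 [ 563.8 -183.4   79.7] 26.23041152721271
```

>>> {"method": "apply_moves", "body": {"deltas": [[0,0,0,0,0,0,0.4],[0,0,0,0,0,0,0.4],[0,0,0,0,0,0.08,0.4],[0,0,0,0,0,0.15,0.4],[0,0,0,0,0,0.22,0.4],[0,0,0,0,0,0.22,0.1],[0,0,0,0,0,0.22,0.1],[0,0,0,0,0,0.22,0.1],[0,0,0,0,0,0.22,0.1],[0,0,0,0,0,0.22,0.1]]}}

```text
clock: 8.35
ee_pos: [563.7, -182.9, 79.3]
tool_rot: [-0.0, 0.934, -0.356, -0.0]
wrist_force: [0.2, 2.2, -1.6]
gripper_width: 17.0
gripper_force: 24.6
```

```bash
python3 w.py
```

```text
16.78 0.27 [ 0.5  3.1 -1.3] ytool deg 48.2 [ 563.7 -183.    79.3] 24.438517868402414
```

>>> {"method": "apply_moves", "body": {"deltas": [[0,0,0,0,0,0,0.4],[0,0,0,0,0,0,0.4],[0,0,0,0,0,-0.08,0.4],[0,0,0,0,0,-0.16,0.4],[0,0,0,0,0,-0.24,0.4],[0,0,0,0,0,-0.32,0.4],[0,0,0,0,0,-0.4,0.4],[0,0,0,0,0,-0.44,0.1],[0,0,0,0,0,-0.44,0.1],[0,0,0,0,0,-0.44,0.1],[0,0,0,0,0,-0.44,0.1],[0,0,0,0,0,-0.44,0.1]]}}

```text
clock: 9.65
ee_pos: [563.4, -182.5, 80.0]
tool_rot: [-0.0, 1.0, -0.02, -0.0]
wrist_force: [-2.9, 6.7, 4.6]
gripper_width: 16.8
gripper_force: 25.0
```

```bash
python3 w.py
```

```text
16.56 0.16 [-2.5  7.4  4.5] ytool deg 87.7 [ 563.4 -182.5   80. ] 24.95396678976249
```

>>> {"method": "apply_moves", "body": {"deltas": [[0,0,0,0,0,0,0.4],[0,0,0,0,0,0,0.4],[0,0,0,0,0,0.08,0.4],[0,0,0,0,0,0.15,0.4],[0,0,0,0,0,0.208,0.4],[0,0,0,0,0,0.208,0.1],[0,0,0,0,0,0.208,0.1],[0,0,0,0,0,0.208,0.1],[0,0,0,0,0,0.208,0.1],[0,0,0,0,0,0.208,0.1]], "force": 35}}

```text
clock: 10.78
ee_pos: [563.8, -183.4, 79.7]
tool_rot: [0.0, 0.983, -0.181, 0.0]
wrist_force: [-1.4, -0.4, 1.8]
gripper_width: 14.8
gripper_force: 34.3
```

```bash
python3 w.py
```

```text
14.95 0.12 [-0.3 -0.6  2.9] ytool deg 69.1 [ 563.8 -183.5   79.7] 34.32115928441817
```

>>> {"method": "apply_moves", "body": {"deltas": [[0,0,0,0,0,0.07,0.1],[-0.002,-0.001,0,0,0,0.14,0.1],[-0.004,-0.002,0,0,0,0.21,0.1],[-0.006,-0.003,0,0,0,0.28,0.1],[-0.008,-0.004,0,0,0,0.35,0.1],[-0.01,-0.005,0,0,0,0.42,0.1],[-0.012,-0.006,0,0,0,0.49,0.1],[-0.013,-0.007,0,0,0,0.56,0.1],[-0.014,-0.008,0,0,0,0.62,0.1],[-0.014,-0.008,0,0,0,0.642,0.1],[-0.014,-0.008,0,0,0,0.642,0.1]]}}

```text
clock: 12.0
ee_pos: [561.9, -182.7, 79.7]
tool_rot: [0.001, 0.773, -0.635, -0.0]
wrist_force: [-1.5, -5.1, 3.9]
gripper_width: 14.5
gripper_force: 34.4
```

```bash
python3 w.py
```

```text
14.98 0.21 [-2.3 -5.2  4. ] ytool deg 11.3 [ 561.9 -182.7   79.7] 34.38042469337233
```

>>> {"method": "apply_moves", "body": {"deltas": [[0,0,0,0,0,0,0.5],[0,0,0,0,0,0,0.5],[0,0,0,0,0,0,0.5],[0,0,-0.25,0,0,0,0.5],[0,0,-0.5,0,0,0,0.6],[0,0,-0.75,0,0,0,0.7],[0,0,-0.75,0,0,-0.08,0.7],[0,0,-0.75,0,0,-0.16,0.7],[0,0,-0.75,0,0,-0.24,0.7],[0,0,-0.75,0,0,-0.319,0.7],[0,0,-0.75,0,0,-0.319,0.7]]}}

```text
clock: 13.22
ee_pos: [562.5, -181.4, 169.4]
tool_rot: [-0.0, 0.908, -0.42, -0.0]
wrist_force: [-0.5, 0.2, 0.1]
gripper_width: 60.0
gripper_force: 0.0
```

>>> {"method": "apply_moves", "body": {"deltas": [[-0.888,-0.839,0,0,0,0,0.72],[-0.888,-0.839,0,0,0,0,0.72],[-0.888,-0.839,0,0,0,0,0.72],[-0.888,-0.839,0,0,0,0,0.72]]}}

```text
clock: 13.55
ee_pos: [571.2, -32.1, 169.5]
tool_rot: [-0.0, 0.906, -0.424, 0.0]
wrist_force: [0.4, -1.1, -0.0]
gripper_width: 61.7
gripper_force: 0.0
```

```bash
cat > t.py <<'E'
from h import *
# spindle tick and hub tick in fresh pictures (robot out of the way of the top camera?)
s=snap("top"); P=cloud(s); C=s["frame"].astype(int); R,G,B=np.moveaxis(C,-1,0)
y=((R-B)>60)&((G-B)>60)&(G>100)
for nm,c,r,z in(("spindle",(563,-182),14,132),("hub",(588,257),30,26)):
    k=y&(np.hypot(P[...,0]-c[0],P[...,1]-c[1])<r)&(abs(P[...,2]-z)<8); v,u=np.nonzero(k)
    if len(u):
        w=np.clip((np.minimum(R,G)-B)[k],0,None); q=pt(s,(u*w).sum()/w.sum(),(v*w).sum()/w.sum(),z); print(nm,len(u),q.round(1))
a=s["frame"][185:235,350:400]; b=s["frame"][175:225,145:195]
save("m7",np.hstack([cv2.resize(i,(400,400),interpolation=cv2.INTER_NEAREST) for i in(a,b)]))
E
python3 t.py
```

```text
(no output)
```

View pics/m7.png

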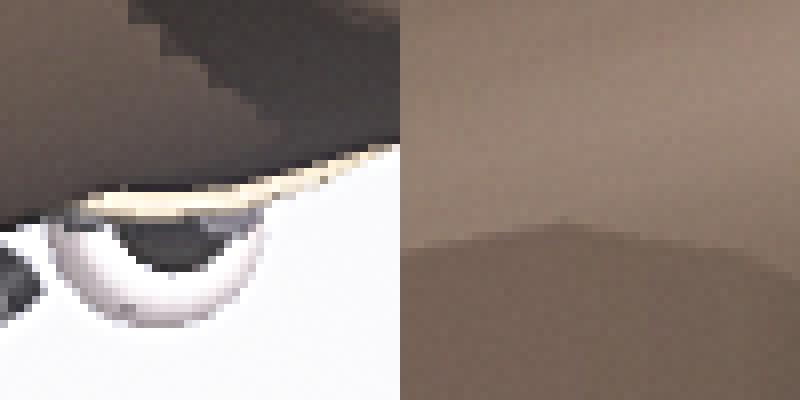

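>>> {"method": "apply_moves", "body": {"deltas": [[-0.877,-0.83,0,0,0,0,0.72],[-0.877,-0.83,0,0,0,0,0.72],[-0.877,-0.83,0,0,0,0,0.72],[-0.877,-0.83,0,0,0,0,0.72]]}}

```text
clock: 13.93
ee_pos: [580.0, 113.1, 169.4]
tool_rot: [-0.0, 0.906, -0.424, 0.0]
wrist_force: [0.7, -0.1, -0.3]
gripper_width: 61.4
gripper_force: 0.0
```

>>> {"method": "apply_moves", "body": {"deltas": [[-0.877,-0.83,0,0,0,0,0.72],[-0.877,-0.83,0.2,0,0,0,0.72],[-0.877,-0.83,0.5,0,0,0,0.72],[-0.877,-0.83,0.8,0,0,0,0.72],[-0.877,-0.83,1.0,0,0,0,0.72],[-0.877,-0.83,1.0,0,0,0,0.72]]}}

```text
clock: 14.43
ee_pos: [584.4, 253.7, 42.2]
tool_rot: [0.004, 0.906, -0.424, -0.003]
wrist_force: [-0.1, -1.0, -1.8]
gripper_width: 61.3
gripper_force: 0.0
```

```bash
python3 t.py; python3 - <<'E'
from h import *
s=snap("side"); P=cloud(s); o=arm.observe(); print(o["ee_pos"],o["gripper_width"])
C=s["frame"].astype(int); dark=C.max(-1)<75
m=dark&(np.hypot(P[...,0]-588,P[...,1]-256)<60)&(P[...,2]>35)
v,u=np.nonzero(m); q=P[m]
for a in(0,1):
    i=np.argsort(q[:,2])[:15] if a==0 else np.argsort(-v)[:15]
    print([(u[j],v[j],*q[j].round(0).astype(int)) for j in i])
print(proj(s,[588,257,26]))
E
```

```text
spindle 4 [ 566.6 -181.2  132. ]
hub 5 [606.6 254.   26. ]
[587.0178446  253.15431578  47.15715305] 61.37913314282056
[(np.int64(229), np.int64(177), np.int64(559), np.int64(234), np.int64(79)), (np.int64(232), np.int64(178), np.int64(565), np.int64(225), np.int64(80)), (np.int64(230), np.int64(177), np.int64(560), np.int64(228), np.int64(82)), (np.int64(231), np.int64(177), np.int64(563), np.int64(227), np.int64(82)), (np.int64(234), np.int64(177), np.int64(571), np.int64(225), np.int64(83)), (np.int64(243), np.int64(167), np.int64(611), np.int64(275), np.int64(83)), (np.int64(228), np.int64(176), np.int64(556), np.int64(233), np.int64(83)), (np.int64(232), np.int64(177), np.int64(565), np.int64(224), np.int64(84)), (np.int64(247), np.int64(168), np.int64(620), np.int64(263), np.int64(85)), (np.int64(246), np.int64(167), np.int64(619), np.int64(269), np.int64(85)), (np.int64(244), np.int64(167), np.int64(613), np.int64(269), np.int64(85)), (np.int64(233), np.int64(177), np.int64(566), np.int64(219), np.int64(86)), (np.int64(245), np.int64(167), np.int64(615), np.int64(267), np.int64
[... 664 characters left out ...]
.int64(227), np.int64(82)), (np.int64(228), np.int64(176), np.int64(556), np.int64(233), np.int64(83)), (np.int64(229), np.int64(176), np.int64(556), np.int64(224), np.int64(88)), (np.int64(230), np.int64(176), np.int64(558), np.int64(221), np.int64(89)), (np.int64(231), np.int64(176), np.int64(560), np.int64(218), np.int64(91)), (np.int64(234), np.int64(176), np.int64(570), np.int64(221), np.int64(88)), (np.int64(230), np.int64(175), np.int64(559), np.int64(224), np.int64(91)), (np.int64(228), np.int64(175), np.int64(554), np.int64(225), np.int64(91)), (np.int64(227), np.int64(175), np.int64(552), np.int64(227), np.int64(90))]
(np.float64(236.95950671327182), np.float64(188.34047802719027))
```

>>> {"method": "apply_moves", "body": {"deltas": [[0,0,0.2,0,0,0,0.75],[0,0,0.25,0,0,0,0.75],[0,0,0.25,0,0,0,0.75]]}}

```text
clock: 14.78
ee_pos: [588.5, 252.9, 20.0]
tool_rot: [0.0, 0.906, -0.424, -0.0]
wrist_force: [-0.0, -0.4, -0.5]
gripper_width: 63.6
gripper_force: 0.0
```

```bash
python3 - <<'E'
from h import *
s=snap("top"); P=cloud(s); C=s["frame"].astype(int); o=arm.observe(); print(o["ee_pos"].round(1),o["gripper_width"])
bright=(C.min(-1)>150)
m=bright&(np.hypot(P[...,0]-588,P[...,1]-257)<34)&(abs(P[...,2]-26)<6)
u,v=np.nonzero(m)[::-1]; Q=np.array([pt(s,a,b,26) for a,b in zip(u,v)])
print(len(Q),Q.min(0),Q.max(0),Q.mean(0), np.mean(P[m][:,2]))
from scipy.spatial import ConvexHull
h=Q[ConvexHull(Q[:,:2]).vertices]
(cx,cy),r=cv2.minEnclosingCircle(h[:,:2].astype(np.float32)); print(cx,cy,r)
save("m8",cv2.resize(s["frame"][165:235,130:210],(640,560),interpolation=cv2.INTER_NEAREST))
E
```

```text
[589.1 253.4  21. ] 64.02884652726352
27 [585.99647521 234.71594993  26.        ] [608.45317453 248.93020885  26.        ] [597.73578358 241.26621962  26.        ] 25.68338326335884
597.2525634765625 240.87445068359375 12.782187461853027
```

View pics/m8.png

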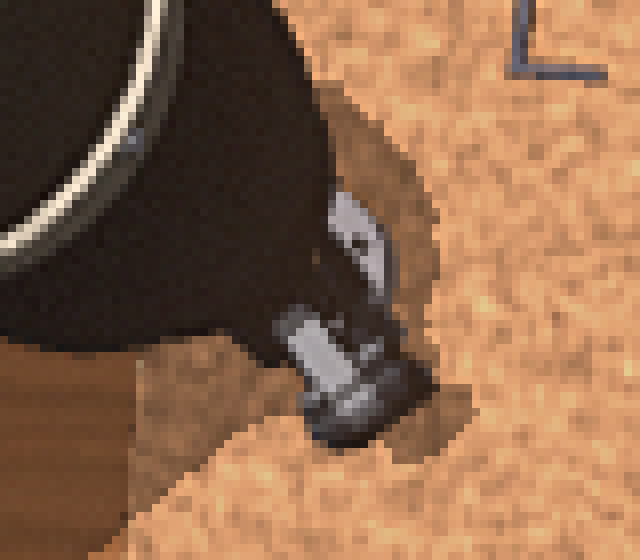

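>>> {"method": "apply_moves", "body": {"deltas": [[-0.03,-0.015,0.0,0,0,0,0.75],[-0.03,-0.015,0.15,0,0,0,0.75],[-0.03,-0.015,0.25,0,0,0,0.75],[-0.03,-0.015,0.31,0,0,0,0.75],[-0.03,-0.015,0.31,0,0,0,0.75]]}}

```text
clock: 15.25
ee_pos: [586.7, 257.1, -18.9]
tool_rot: [0.001, 0.906, -0.423, -0.001]
wrist_force: [-0.5, 0.2, -0.7]
gripper_width: 64.4
gripper_force: 0.0
```

```bash
cat > tip.py <<'E'
from h import *
s=snap("side"); P=cloud(s); o=arm.observe(); print(o["ee_pos"].round(1),o["gripper_width"].round(1),o["wrist_force"].round(1))
C=s["frame"].astype(int); dark=(C.max(-1)<80)
m=dark&(np.hypot(P[...,0]-588,P[...,1]-257)<62)&(np.hypot(P[...,0]-588,P[...,1]-257)>27)&(P[...,2]>4); v,u=np.nonzero(m); q=P[m]
i=np.argsort(q[:,2])[:14]; print([(u[j],v[j])+tuple(map(int,q[j].round())) for j in i])
E
python3 tip.py
```

```text
Traceback (most recent call last):
  File "tip.py", line 2, in <module>
    s=snap("side"); P=cloud(s); o=arm.observe(); print(o["ee_pos"].round(1),o["gripper_width"].round(1),o["wrist_force"].round(1))
                                                                            ^^^^^^^^^^^^^^^^^^^^^^^^
AttributeError: 'float' object has no attribute 'round'
```

```bash
sed -i 's/o\["gripper_width"\].round(1)/round(o["gripper_width"],1)/' tip.py; python3 tip.py
```

```text
[587.6 257.7 -17.5] 64.0 [ 0.   0.3 -0.2]
[(np.int64(245), np.int64(185), 618, 277, 22), (np.int64(244), np.int64(185), 615, 277, 22), (np.int64(242), np.int64(184), 611, 283, 23), (np.int64(241), np.int64(183), 609, 287, 24), (np.int64(243), np.int64(184), 613, 278, 25), (np.int64(244), np.int64(184), 615, 277, 25), (np.int64(247), np.int64(185), 622, 269, 25), (np.int64(246), np.int64(184), 621, 275, 26), (np.int64(246), np.int64(185), 619, 268, 26), (np.int64(242), np.int64(183), 610, 281, 27), (np.int64(245), np.int64(184), 617, 273, 27), (np.int64(247), np.int64(184), 623, 271, 27), (np.int64(230), np.int64(195), 558, 223, 28), (np.int64(231), np.int64(195), 561, 221, 29)]
```

>>> {"method": "apply_moves", "body": {"deltas": [[0,0,0.045,0,0,0,0.75],[0,0,0.09,0,0,0,0.75],[0,0,0.09,0,0,0,0.75],[0,0,0.09,0,0,0,0.5],[0,0,0.09,0,0,0,0.5],[0,0,0.09,0,0,0,0.5],[0,0,0.09,0,0,0,0.5],[0,0,0.09,0,0,0,0.5]], "force": 20}}

```text
clock: 16.02
ee_pos: [587.9, 258.0, -28.2]
tool_rot: [-0.0, 0.906, -0.423, 0.0]
wrist_force: [1.6, -0.2, -0.4]
gripper_width: 47.8
gripper_force: 21.1
```

>>> {"method": "apply_moves", "body": {"deltas": [[0,0,0,0,0,0,0.75],[0,0,0,0,0,0,0.75],[0,0,0,0,0,-0.08,0.75],[0,0,0,0,0,-0.16,0.75],[0,0,0,0,0,-0.24,0.75],[0,0,0,0,0,-0.32,0.75],[0,0,0,0,0,-0.4,0.75],[0,0,0,0,0,-0.48,0.75],[0,0,0,0,0,-0.56,0.75],[0,0,0,0,0,-0.64,0.75],[0,0,0,0,0,-0.72,0.75],[0,0,0,0,0,-0.8,0.75]]}}

```text
clock: 17.02
ee_pos: [587.3, 257.6, -28.6]
tool_rot: [0.0, 0.982, 0.19, -0.0]
wrist_force: [0.6, 0.7, -0.8]
gripper_width: 64.1
gripper_force: 0.0
```

>>> {"method": "apply_moves", "body": {"deltas": [[0,0,0,0,0,-0.08,0.75],[0,0,0,0,0,-0.16,0.75],[0,0,0,0,0,-0.18,0.75],[0,0,0,0,0,-0.18,0.5],[0,0,0,0,0,-0.18,0.5],[0,0,0,0,0,-0.18,0.5],[0,0,0,0,0,-0.18,0.5],[0,0,0,0,0,-0.18,0.5]]}}

```text
clock: 17.68
ee_pos: [587.5, 257.6, -28.3]
tool_rot: [0.0, 0.946, 0.324, -0.0]
wrist_force: [-0.7, -1.7, 3.2]
gripper_width: 47.5
gripper_force: 20.7
```

>>> {"method": "apply_moves", "body": {"deltas": [[0,0,0,0,0,0,0.75],[0,0,0,0,0,0,0.75],[0,0,0,0,0,0.08,0.75],[0,0,0,0,0,0.16,0.75],[0,0,0,0,0,0.24,0.75],[0,0,0,0,0,0.32,0.75],[0,0,0,0,0,0.4,0.75],[0,0,0,0,0,0.48,0.75],[0,0,0,0,0,0.533,0.75],[0,0,0,0,0,0.533,0.75]]}}

```text
clock: 18.52
ee_pos: [587.5, 257.9, -28.7]
tool_rot: [-0.0, 0.996, -0.091, -0.0]
wrist_force: [0.1, -1.7, 0.3]
gripper_width: 63.9
gripper_force: 0.0
```

```bash
python3 t.py; python3 tip.py
```

```text
spindle 4 [ 566.6 -181.2  132. ]
[587.5 257.9 -28.7] 63.9 [-0.2 -0.  -0.1]
[(np.int64(237), np.int64(198), 578, 223, 15), (np.int64(237), np.int64(199), 577, 218, 15), (np.int64(240), np.int64(199), 585, 215, 15), (np.int64(239), np.int64(199), 581, 212, 18), (np.int64(236), np.int64(198), 574, 219, 18), (np.int64(236), np.int64(197), 575, 223, 19), (np.int64(239), np.int64(184), 604, 291, 20), (np.int64(238), np.int64(199), 577, 209, 20), (np.int64(238), np.int64(198), 579, 214, 20), (np.int64(241), np.int64(198), 587, 211, 21), (np.int64(237), np.int64(197), 577, 218, 21), (np.int64(240), np.int64(198), 583, 210, 22), (np.int64(239), np.int64(198), 580, 210, 22), (np.int64(242), np.int64(198), 588, 207, 22)]
```

>>> {"method": "apply_moves", "body": {"deltas": [[0,0,0,0,0,0,0.5],[0,0,0,0,0,0,0.5],[0,0,0,0,0,0,0.5],[0,0,0,0,0,0,0.5],[0,0,0,0,0,0,0.5],[0,0,0,0,0,0,0.5]], "force": 60}}

```text
clock: 19.12
ee_pos: [587.6, 258.0, -28.0]
tool_rot: [-0.0, 0.996, -0.088, 0.0]
wrist_force: [-2.0, -0.2, 5.3]
gripper_width: 46.6
gripper_force: 61.2
```

```bash
python3 w.py
```

```text
46.42 0.22 [-2.7  0.1  5. ] ytool deg 79.9 [587.6 258.  -27.9] 61.19430363178253
```

>>> {"method": "apply_moves", "body": {"deltas": [[0,0,-0.05,0,0,0,0.5],[0,0,-0.25,0,0,0,0.5],[0,0,-0.5,0,0,0,0.5],[0,0,-0.75,0,0,0,0.5],[0,0,-1,0,0,0,0.5],[0,0,-1,0,0,0,0.5]]}}

```text
clock: 19.92
ee_pos: [590.7, 259.5, 98.2]
tool_rot: [-0.003, 0.996, -0.088, 0.004]
wrist_force: [1.4, 1.0, -1.2]
gripper_width: 46.4
gripper_force: 62.5
```

>>> {"method": "apply_moves", "body": {"deltas": [[0,0.1,-0.15,0,0,-0.06,0.5],[0.05,0.35,-0.3,0,0,-0.12,0.5],[0.08,0.6,-0.35,0,0,-0.18,0.5],[0.11,0.91,-0.35,0,0,-0.237,0.5],[0.11,0.91,-0.35,0,0,-0.237,0.5]]}}

```text
clock: 20.33
ee_pos: [579.6, 143.1, 133.8]
tool_rot: [0.0, 0.995, 0.099, -0.001]
wrist_force: [0.2, 1.2, -4.2]
gripper_width: 46.3
gripper_force: 62.7
```

>>> {"method": "apply_moves", "body": {"deltas": [[-0.05,0.25,0,0,0,0,0.5],[-0.12,0.5,0,0,0,0,0.5],[-0.19,0.75,0,0,0,0,0.5],[-0.23,0.888,0,0,0,0,0.5]]}}

```text
clock: 20.67
ee_pos: [573.5, 35.4, 133.0]
tool_rot: [0.0, 0.995, 0.097, -0.001]
wrist_force: [1.0, -0.3, -2.6]
gripper_width: 46.1
gripper_force: 62.8
```

>>> {"method": "apply_moves", "body": {"deltas": [[-0.05,0.25,0,0,0,0,0.5],[-0.12,0.5,0,0,0,0,0.5],[-0.19,0.75,0,0,0,0,0.5],[-0.23,0.888,0,0,0,0,0.5]]}}

```text
clock: 21.0
ee_pos: [567.2, -74.4, 133.0]
tool_rot: [0.0, 0.995, 0.097, -0.001]
wrist_force: [0.3, 0.3, -3.1]
gripper_width: 46.3
gripper_force: 62.8
```

>>> {"method": "apply_moves", "body": {"deltas": [[-0.05,0.25,0,0,0,0,0.5],[-0.12,0.5,0,0,0,0,0.5],[-0.19,0.75,0,0,0,0,0.5],[-0.23,0.888,0,0,0,0,0.5],[-0.23,0.888,0,0,0,0,0.5],[-0.23,0.888,0,0,0,0,0.5],[-0.23,0.888,0,0,0,0,0.5]]}}

```text
clock: 21.58
ee_pos: [561.6, -181.6, 133.1]
tool_rot: [-0.0, 0.995, 0.097, -0.0]
wrist_force: [-0.2, -1.0, -2.6]
gripper_width: 46.8
gripper_force: 62.9
```

```bash
python3 w.py; python3 - <<'E'
from h import *
s=snap("side"); o=arm.observe(); p=o["ee_pos"]
u,v=map(int,proj(s,[563,-182,150])); print(u,v)
save("m9",cv2.resize(s["frame"][v-30:v+45,u-50:u+50],(800,600),interpolation=cv2.INTER_CUBIC))
P=cloud(s); C=s["frame"].astype(int)
y=((C[...,0]-C[...,2])>50)&((C[...,1]-C[...,2])>45)&(np.hypot(P[...,0]-563,P[...,1]+182)<40)&(P[...,2]>160)
vv,uu=np.nonzero(y); print([(a,b)+tuple(P[b,a].round(0)) for a,b in zip(uu,vv)][:12])
E
```

```text
46.51 0.34 [ 0.  -0.2 -2.8] ytool deg 101.2 [ 562.1 -181.   133.5] 62.85657048225403
287 243
[]
```

View pics/m9.png

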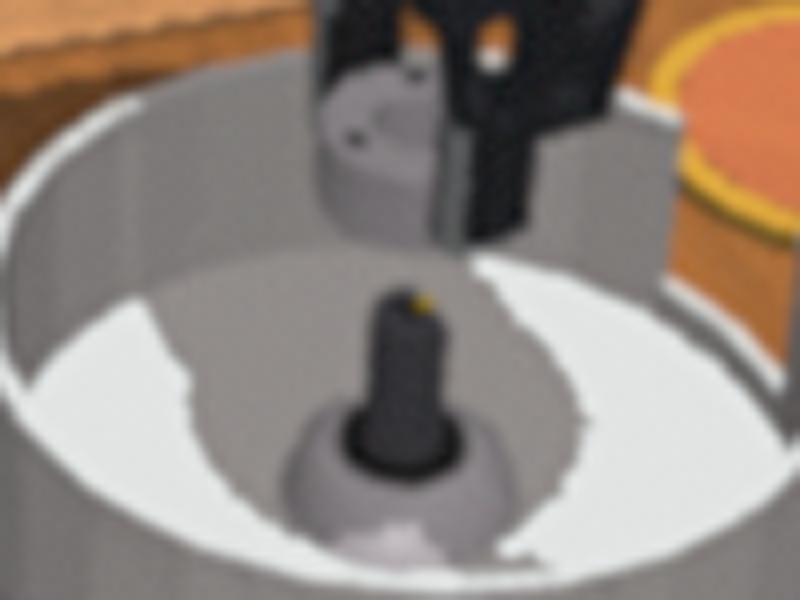

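>>> {"method": "apply_moves", "body": {"deltas": [[0.01,0.005,0.08,0,0,0,0.5],[0.01,0.005,0.16,0,0,0,0.5],[0.01,0.005,0.24,0,0,0,0.5],[0.01,0.005,0.24,0,0,0,0.5],[0.01,0.005,0.24,0,0,0,0.5]]}}

```text
clock: 22.35
ee_pos: [562.4, -182.1, 103.4]
tool_rot: [-0.0, 0.995, 0.097, -0.001]
wrist_force: [0.1, -0.3, -2.0]
gripper_width: 46.4
gripper_force: 62.8
```

```bash
python3 w.py
```

```text
46.31 0.1 [ 0.2  0.  -2.6] ytool deg 101.2 [ 563.5 -182.1  105.1] 62.8495717048645
```

>>> {"method": "apply_moves", "body": {"deltas": [[0.001,-0.006,0,0,0,0,0.5],[0.001,-0.006,0.015,0,0,0,0.5],[0.001,-0.006,0.03,0,0,0,0.5],[0.001,-0.006,0.045,0,0,0,0.5],[0.001,-0.006,0.06,0,0,0,0.5],[0.001,-0.006,0.06,0,0,0,0.5],[0.001,-0.006,0.06,0,0,0,0.5]]}}

```text
clock: 23.23
ee_pos: [563.1, -181.4, 97.3]
tool_rot: [-0.0, 0.995, 0.097, -0.0]
wrist_force: [-0.0, 0.1, -2.5]
gripper_width: 46.6
gripper_force: 62.9
```

```bash
python3 w.py
```

```text
46.28 0.12 [-0.4  0.1 -2.7] ytool deg 101.2 [ 563.3 -181.3   97.6] 62.85086274147034
```

>>> {"method": "apply_moves", "body": {"deltas": [[0,0,0.01,0,0,0,0.5],[0,0,0.02,0,0,0,0.5],[0,0,0.03,0,0,0,0.5],[0,0,0.035,0,0,0,0.5],[0,0,0.035,0,0,0,0.5]]}}

```text
clock: 23.95
ee_pos: [563.1, -181.3, 93.1]
tool_rot: [-0.0, 0.995, 0.097, -0.0]
wrist_force: [0.8, 0.1, -2.6]
gripper_width: 46.4
gripper_force: 62.9
```

```bash
python3 w.py
```

```text
46.35 0.22 [-0.2  0.  -3. ] ytool deg 101.2 [ 563.3 -181.3   93.3] 62.85169243812561
```

>>> {"method": "apply_moves", "body": {"deltas": [[0,0,0.01,0,0,0,0.5],[0,0,0.02,0,0,0,0.5],[0,0,0.03,0,0,0,0.5],[0,0,0.035,0,0,0,0.5],[0,0,0.035,0,0,0,0.5]]}}

```text
clock: 24.67
ee_pos: [563.1, -181.3, 88.8]
tool_rot: [-0.0, 0.995, 0.097, -0.0]
wrist_force: [0.2, -0.5, -2.6]
gripper_width: 46.3
gripper_force: 62.9
```

```bash
python3 w.py
```

```text
46.49 0.14 [-0.1  0.3 -2.6] ytool deg 101.2 [ 563.3 -181.4   89.2] 62.85230219364166
```

>>> {"method": "apply_moves", "body": {"deltas": [[0,0,0.012,0,0,0,0.5],[0,0,0.024,0,0,0,0.5],[0,0,0.036,0,0,0,0.5],[0,0,0.048,0,0,0,0.5],[0,0,0.06,0,0,0,0.5],[0,0,0.072,0,0,0,0.5],[0,0,0.083,0,0,0,0.5],[0,0,0.093,0,0,0,0.5],[0,0,0.093,0,0,0,0.5],[0,0,0.093,0,0,0,0.5]]}}

```text
clock: 25.8
ee_pos: [563.2, -181.4, 77.9]
tool_rot: [0.0, 0.995, 0.097, -0.0]
wrist_force: [-0.2, 0.4, -2.7]
gripper_width: 46.3
gripper_force: 62.9
```

```bash
python3 w.py; python3 - <<'E'
from h import *
s=snap("side")
u,v=map(int,proj(s,[563,-182,132])); print(u,v)
save("m10",cv2.resize(s["frame"][v-18:v+27,u-30:u+30],(800,600),interpolation=cv2.INTER_CUBIC))
P=cloud(s); d=P-np.array([564.5,-184,0]); r=np.hypot(d[...,0],d[...,1])
C=s["frame"].astype(int)
for nm,m in(("bore",(r<8)),("hub top",(r>12)&(r<23)&(C.min(-1)>85)&(P[...,0]<566))):
    q=P[m&(P[...,2]>120)&(P[...,2]<140)]; print(nm,len(q),np.median(q[:,2]) if len(q) else "",q[:,2].std() if len(q) else "")
E
```

```text
46.34 0.22 [ 0.1 -0.  -2.7] ytool deg 101.2 [ 563.3 -181.3   78. ] 62.85155117511749
286 251
bore 32 131.26525849113176 1.1109052144565663
hub top 155 130.70953832136112 3.4742117196954183
```

View pics/m10.png

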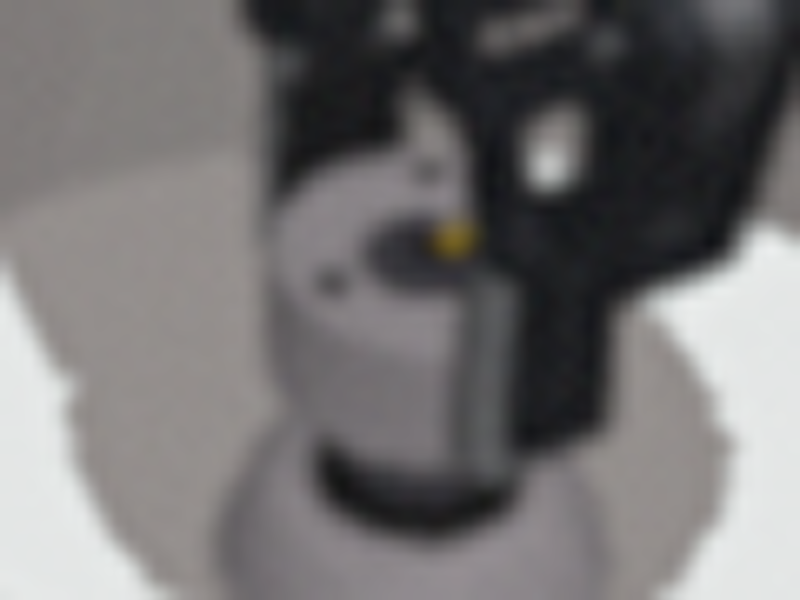

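```bash
python3 - <<'E'
from h import *
A=[];B=[];Cc=[]
for i in range(12):
    s=snap("side"); z=cloud(s)[...,2]
    A.append([z[247:251,279:282].mean(),z[256:258,284:289].mean()]); B.append(z[250:253,285:288].mean())
A=np.array(A); print(A.mean(0),A.std(0)/12**.5,np.mean(B),np.std(B)/12**.5)
E
```

```text
[131.06405096 135.47169041] [0.03688973 4.12346683] 131.1794011957609 0.06252470990392527
```

The averaged depth puts the hub top at 131.1 and the spindle end at 131.2 in the same view, so they are flush. The screw is at right angles to the fingers, and the contact forces are near zero.

```bash
python3 -c "
from workcell import arm
print(arm.hand_in())"
```

```text
the job is handed in; nothing more can be done
None
```

I turned the spindle flat to the middle of the gap and slid the hub on freely. Its top is flush with the spindle end to about 0.1 mm. I aimed its screw out through the gap; my last sight of the screw itself was on the mat, since a finger then hid its tick. The gripper still holds the hub with its fingers at right angles to the screw, and I handed the job in at about 26 s.

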